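# Set the length stop and fit its stop plate

## Robot

A 6-joint arm with a two-finger parallel gripper is mounted at the origin on the work surface. World frame = base frame: x ahead of the robot, y to its left, z up, the work surface at z = 0. Lengths are in m, angles in rad, forces in N, time in s.
With the tool pointing down it reaches from about 0.25 to 0.8 m from the base axis. Payload 3.9 kg.
Tool frame: the origin (TCP) lies on the centre line of the jaws, within the pads' length; the fingertips stand 11 mm ahead of it and the grasp point (between the pads) lies 8 mm behind it; z points along the fingers, y is the direction in which the jaws open and shut (so a half turn about z gives the same grasp; the last joint's range is limited). The gripper opens to 85 mm and grips with 20 to 120 N. Pads are 22 mm wide; open, the fingers measure 114 mm over their backs; the gripper's body (76 mm by 85 mm) begins 54 mm behind the grasp point. The pads swing forward as they close: fully open they stand 13 mm farther back than shut.
Start: joints at [-1.204, 0.26, -0.138, 1.173, 0, 1.571], TCP at [0.188, -0.49, 0.204] pointing down, gripper open.
Joint ranges: [-2.78, 2.78], [-0.83, 1.72], [-1.28, 1.37], [-1.9, 2.12], [-1.57, 1.48], [-3.14, 3.14]. Speed limits (rad/s): [2.57, 2.57, 3.14, 3.14, 3.14, 3.14].

## Interface

Orientations are given as a unit quaternion [x, y, z, w].
In Python, from cell import ctrl gives the robot as it stands.
- The arm moves only by the tool send_rows, never from a script. Its arguments are lists of equal length, an entry for each row: "travel": the shift along the world's x, y, z in m, a list of three; "twist": the turn, a rotation vector about the world's x, y, z in degrees, a list of three; "hand": the opening, from -1 (shut) to 1 (fully open). A call has 1 to 10 rows; each row shifts and turns the commanded pose from where the row before left it; what a row does not reach is not made up. A row lasts 1/10 s, in which the tool goes at most 50 mm and 8.59 degrees, less where a joint would pass 70% of its speed; a pose out of reach is approached as far as the arm can. A call is refused whole if a number of a shift passes 0.05 or a number of a turn 8.59, either way. A call with a gripper value outside its range is refused whole. The fingers move at their own pace and stop on an object; "grip_force" is the grip in N (left out, the last holds). Time passes only in rows, so rows that do not move let the fingers close. It gives the time, the measured TCP pose, the force and the opening at its end, in the units of the state.
- ctrl.sense(): the state, without advancing time (a new reading comes with each control period).
- ctrl.camera(name): name is "side" or "top"; returns a dict with "img" (420x560x3 uint8, blue, green, red), "fov_y" (degrees; the focal length in pixels is half the picture's height over the tangent of half this angle, whatever the lens; pixels are square), "cx", "cy" (the principal point, pixels), "origin" and "orientation" of the camera in the world. Camera axes: x right, y up, looking along -z (the intrinsics and any distortion apply to the point x, -y, -z); pixel columns grow to the right and rows downward; lengths in m; the calibration is good to about 2 mm. A picture is of the moment at which its call begins. There is no depth.
- ctrl.hand_in(): hands the job in, once; it reports no verdict.
The state is a dict: "t": time; "joints": joint angles; "dq": joint speeds; "effort": joint torques, N m; "tool_pos": TCP position; "tcp_rot": TCP orientation; "wrist_force": force on the tool from outside, world axes, zero at the start; "ft_torque": the same for the moment, N m; "gripper_width": finger opening in m.
Only numpy, scipy, OpenCV 4.12 (cv2) and the standard library are available. Lean on these libraries where they do the work, as an engineer would, in place of code of your own. Each camera call takes 0.05 s, during which the arm holds its last target. There are 200 camera calls.

## Task

Set the length stop on the bench: flip up the clamp lever of the carriage, slide the carriage along its rail until its pointer lines up with the tip of the pointed index (not the round one), and press the lever fully down again to lock it there. Then take the steel stop plate out of the wooden rack and slide it edgewise down into the slot of the locked carriage, fully home, and let go. Leave the other things on the bench where they are.

Things in the scene. Friction and masses are not known exactly. Their poses are not given: they have to be found in the camera images.
- rail: The fixed rail (aluminium bar on a dark steel base) of the length stop, 370 mm long, 50 mm wide, its top 30 mm above the bench. A 10 mm thick flange with scale ticks runs along the robot's side, out to x = -90 mm. Origin: centre of the rail bar's underside, on the bench; y runs along the rail, z up, x across it away from the lever side. The carriage slides along its y.
- carriage (a joint): Position of the grey carriage along the rail's y in m (0 = middle of the rail, limits -0.13 to 0.13). The carriage is 64 mm long along y, its top 56 mm above the bench (lever cheeks 62 mm). It slides with about 3 N when unlocked, and is clamped when the lever is down.
- lever (a joint): Angle of the clamp lever in rad: 0 = lying level towards the rail's -x side, locked; it swings up about an axis along the rail's y and stops at 1.4 (almost upright, fully open). It stays where it is left. Unlocked above about 0.7; flip it up past 0.8.
- lever_pivot (a point): Pivot of the lever: on its hinge axis, mid lever, 50 mm above the bench, fixed in the carriage. Its axes: x away from the grip, z up when the lever is down; they turn with the lever.
- lever_grip (a point): Middle of the lever's black grip, 90 mm from the pivot. The grip is a bar 46 mm long, 16 mm wide (along the rail's y) and 16 mm thick, ending 106 mm from the pivot; with the lever down its middle is 50 mm above the bench and clear of the flange, so it can be pinched from above across its width.
- pointer (a point): Tip of the small steel pointer on the carriage, pointing to the rail's -x at the foot of the carriage, 18 mm above the bench, 34 mm along the rail's +y from the lever.
- slot (a point): Centre of the mouth of the carriage's slot, level with the carriage top, 56 mm above the bench, 62 mm to the rail's +x from its middle. The slot is open below, 43 mm long along its x and 8 mm wide along its y, 24 mm deep, with a 3 mm chamfer; below it the bench is free. Axes as the rail's.
- index_pointed: Steel index with a pointed nose (house-shaped seen from above, 35 mm long, 26 mm wide, 10 mm thick), fixed on the flange. Origin: under the tip of its nose, on the flange, 10 mm above the bench; its y runs along the rail. The pointer is on the mark when it stands at y = 0 of this frame, facing the nose.
- index_round: Round steel index, a disc 30 mm across and 10 mm thick, fixed on the flange: another job's mark, not the one wanted. Origin: under its edge nearest the rail.
- rack: Fixed wooden block, 100 x 75 x 56 mm high, with one slot 43 x 8 mm along its x in the middle of its top, in which the stop plate stands. Origin: centre of its underside on the bench, z up.
- plate: Steel stop plate, 40 mm wide (its x), 5 mm thick (its y), 48 mm from lower edge to the shoulder of its black grip; the grip is 44 x 14 (across y) x 36 mm high. Origin: centre of the lower edge, z up; either way round is the same. Fully home, the shoulder rests on the slot's rim, the origin 48 mm below the mouth. It hangs the same way in the rack. About 150 g.
- drill: Bystander, to be left alone: a red cordless drill lying on its side.
- hammer: Bystander, to be left alone: a hammer lying flat.
- screwdriver: Bystander, to be left alone: a screwdriver lying flat.
- wrench: Bystander, to be left alone: a steel wrench lying flat.
- spray: Bystander, to be left alone: a closed bottle, 190 mm tall.
- mug: Bystander, to be left alone: a white mug.
- tape: Bystander, to be left alone: a roll of grey tape, 90 mm across, lying flat.
Things that resemble listed ones, but are neither listed nor needed, are in the scene too. There is more than one size of the plate; the one meant has the size given above.

How it is judged:
By the outcome, as a careful person would: the job done as asked, in the order asked, and still so for the second after the job is handed in, with the robot touching nothing.
It also fails if it takes over 64 s, if anything falls off the work surface, if the arm or the gripper's body presses on something with over 40 N, if the wrist force passes 120 N, or if a joint passes its speed limit or range.

## Working session

There is one attempt and no reset: what is moved stays moved. The work goes in short steps, Python scripts to look and compute and a tool call to move; the robot and the scene stay as the last step left them, time stands still between calls to the robot, and variables do not carry over. Pictures are saved under pics/ and viewed, about 8 in all and at most 12, crops included, and the job is handed in when it is done.

Besides the shell and the picture viewer there is one more tool, called after ">>>" as name(argument=value, ...), one argument or row to a line, values as JSON. send_rows: Moves the arm, as the interface text tells. Its arguments: {"type":"object","properties":{"travel":{"type":"array","items":{"type":"array","items":{"type":"number"}}},"twist":{"type":"array","items":{"type":"array","items":{"type":"number"}}},"hand":{"type":"array","items":{"type":"number"}},"grip_force":{"type":"number"}},"required":["travel","twist","hand"]}

```bash
ls; mkdir -p pics; python3 - <<'E'
from cell import ctrl
import cv2,pickle
d={}
for n in("top","side"):
    c=ctrl.camera(n);d[n]=c
    cv2.imwrite(f"pics/{n}0.png",c["img"])
    print(n,{k:v for k,v in c.items() if k!="img"})
pickle.dump(d,open("c0.pkl","wb"))
print(ctrl.sense())
E
```

```text
pics
top {'fov_y': 49.73594536244263, 'cx': 274.744170812544, 'cy': 214.0804431882234, 'origin': array([0.31884048, 0.01219326, 1.22159896]), 'orientation': array([ 0.0718279 , -0.05556261, -0.69817738,  0.71014216])}
side {'fov_y': 42.92626232452831, 'cx': 274.2004990013918, 'cy': 209.2072919443608, 'origin': array([ 0.12427103, -1.07918949,  0.74744015]), 'orientation': array([ 0.48814231, -0.08782874, -0.13075997,  0.85843173])}
{'t': 0.1, 'joints': array([-1.20401188e+00,  2.60591322e-01, -1.39286344e-01,  1.17272678e+00,
       -5.15445841e-06,  1.57077986e+00]), 'dq': array([ 0.00242832, -0.00044419,  0.00371966,  0.00071886,  0.00011201,
       -0.00183606]), 'effort': array([-6.80172998e-04, -4.06508267e+01,  2.54527599e+01,  1.01079623e-02,
        5.28565351e-05,  6.56224472e-06]), 'tool_pos': array([ 0.18802131, -0.4894291 ,  0.20354486]), 'tcp_rot': array([ 9.83228821e-01,  1.82373976e-01, -1.67396410e-04, -8.88430664e-04]), 'wrist_force': array([ 0.7297675 , -0.82575152,  0.4805999 ]), 'ft_torque': array([-0.0273693 , -0.03091327,  0.01390627]), 'gripper_width': 0.08530894028389185}
```

View pics/top0.png

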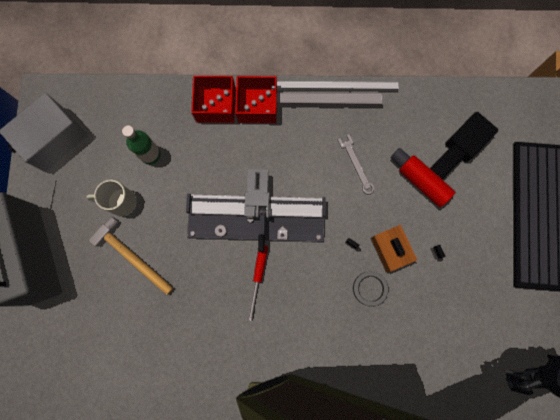

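View pics/side0.png

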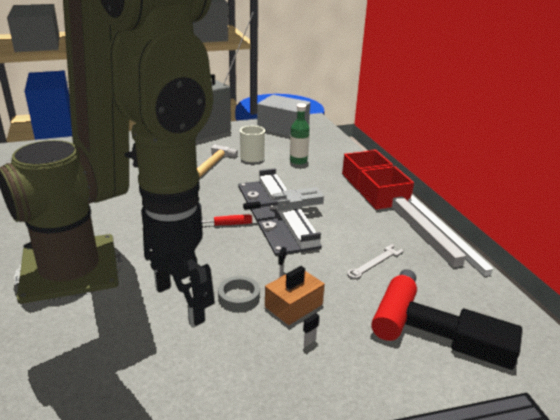

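```bash
cat > h.py <<'E'
import numpy as np,cv2,pickle
from scipy.spatial.transform import Rotation as R
def cam(c):
    f=c["img"].shape[0]/2/np.tan(np.radians(c["fov_y"])/2)
    return f,c["cx"],c["cy"],np.array(c["origin"]),R.from_quat(c["orientation"]).as_matrix()
def ray(c,u,v):
    f,cx,cy,o,M=cam(c); return o,M@np.array([(u-cx)/f,-(v-cy)/f,-1.])
def at(c,u,v,z):
    o,d=ray(c,u,v); return o+d*(z-o[2])/d[2]
def proj(c,p):
    f,cx,cy,o,M=cam(c); q=M.T@(np.array(p)-o); return np.array([cx+f*q[0]/-q[2],cy-f*q[1]/-q[2]])
E
python3 - <<'E'
import pickle,cv2,numpy as np
d=pickle.load(open("c0.pkl","rb"))
t=d["top"]["img"];s=d["side"]["img"]
a=cv2.resize(t[160:260,180:340],None,fx=5,fy=5,interpolation=cv2.INTER_CUBIC)
cv2.imwrite("pics/a.png",cv2.convertScaleAbs(a,alpha=1.6))
b=cv2.resize(t[215:285,335:455],None,fx=5,fy=5,interpolation=cv2.INTER_CUBIC)
e=cv2.resize(s[165:355,200:350],None,fx=3,fy=3,interpolation=cv2.INTER_CUBIC)
cv2.imwrite("pics/b.png",cv2.convertScaleAbs(b,alpha=1.6));cv2.imwrite("pics/e.png",cv2.convertScaleAbs(e,alpha=1.6))
E
```

```text
(no output)
```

View pics/a.png

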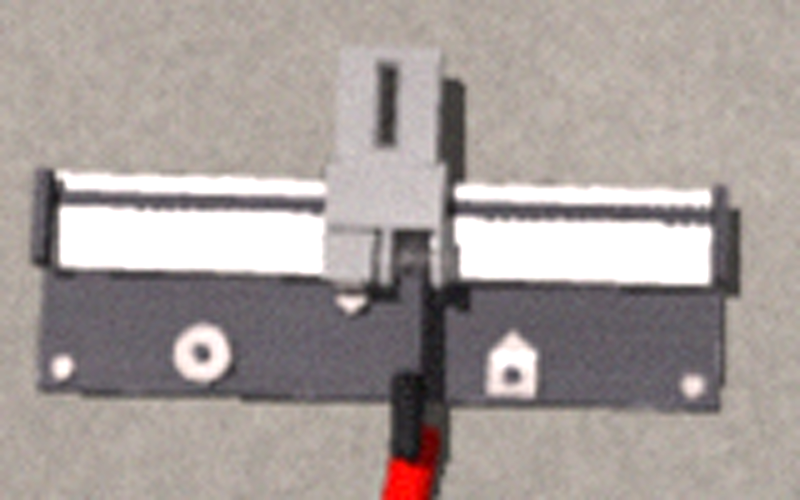

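View pics/b.png

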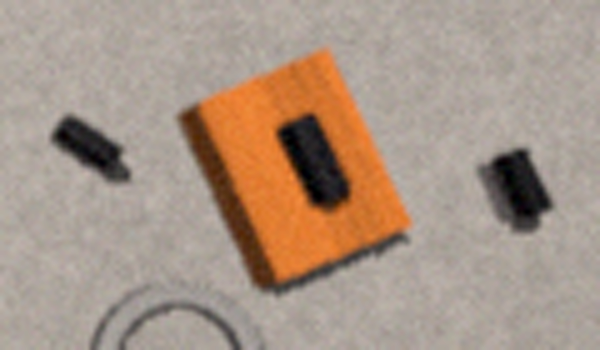

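View pics/e.png

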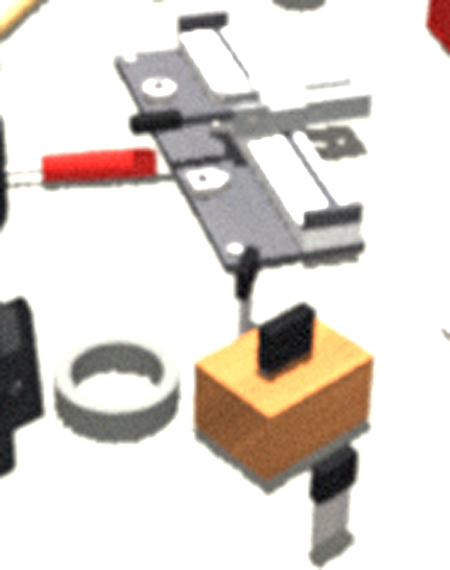

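```bash
cat > fit.py <<'E'
from h import *
from scipy.optimize import least_squares
d=pickle.load(open("c0.pkl","rb"));T,S=d["top"],d["side"]
A=lambda x,y:((x+.5)/5-.5+180,(y+.5)/5-.5+160)
B=lambda x,y:((x+.5)/5-.5+335,(y+.5)/5-.5+215)
E=lambda x,y:((x+.5)/3-.5+200,(y+.5)/3-.5+165)
def fit(name,corr,x0):
    def w(p,q):
        c,s=np.cos(p[2]),np.sin(p[2]); return [p[0]+c*q[0]-s*q[1],p[1]+s*q[0]+c*q[1],q[2]]
    f=lambda p:np.concatenate([proj(c,w(p,q))-np.array(u) for c,u,q in corr])
    r=least_squares(f,x0,loss="soft_l1"); print(name,r.x.round(4),np.degrees(r.x[2]).round(2),"\n",f(r.x).reshape(-1,2).round(2).tolist()); return r.x,w
rk=[(T,B(203,107),(.05,.0375,.056)),(T,B(328,48),(.05,-.0375,.056)),(T,B(410,225),(-.05,-.0375,.056)),(T,B(277,283),(-.05,.0375,.056))]
rks=[(S,E(196,362),(-.05,.0375,.056)),(S,E(268,418),(-.05,-.0375,.056)),(S,E(373,357),(.05,-.0375,.056))]
fit("rackT",rk,[.27,-.3,.4]);fit("rackS",rks,[.27,-.3,.4]);fit("rack",rk+rks,[.27,-.3,.4])
# rail: flange corners
rl=[(T,A(40,390),(-.09,.185,.01)),(T,A(718,410),(-.09,-.185,.01))]
rs=[(S,E(115,60),(-.09,.185,.01)),(S,E(228,268),(-.09,-.185,.01))]
fit("railT",rl,[.3,0,0]);fit("railS",rs,[.3,0,0]);p,w=fit("rail",rl+rs,[.3,0,0])
def loc(c,u,z):
    g=at(c,*u,z); q=g[:2]-p[:2]; k,s=np.cos(p[2]),np.sin(p[2]); return g.round(4),np.array([k*q[0]+s*q[1],-s*q[0]+k*q[1]]).round(4)
for n,c,u,z in [("idx nose",T,A(513,333),.02),("idx base",T,A(512,396),.02),("ptr",T,A(350,312),.018),("slot",T,A(387,105),.056),("grip",T,A(406,415),.058),("scr end",T,A(432,430),.025),("round c",T,A(202,352),.02),("gripS",S,E(155,122),.05)]:
    print(n,*loc(c,u,z))
E
python3 fit.py
```

```text
rackT [ 0.4485 -0.27    0.4099] 23.49 
 [[-1.39, -0.71], [0.07, 0.06], [0.5, 0.41], [0.29, 0.12]]
rackS [ 0.4491 -0.2713  0.4037] 23.13 
 [[-0.69, 0.03], [0.04, -0.02], [0.62, -0.09]]
rack [ 0.4488 -0.2706  0.4089] 23.43 
 [[-1.16, -0.83], [0.31, -0.03], [0.7, 0.32], [0.49, 0.0], [-0.9, -0.05], [-0.03, -0.2], [0.35, -0.37]]
railT [ 0.559   0.0927 -0.0134] -0.77 
 [[-0.75, -0.04], [0.73, 0.01]]
railS [ 0.5587  0.086  -0.0124] -0.71 
 [[-0.07, -0.68], [0.06, 0.38]]
rail [ 0.5594  0.0906 -0.0126] -0.72 
 [[0.02, -0.11], [1.52, -0.18], [-0.23, -1.42], [-0.28, -0.75]]
idx nose [0.5051 0.0214 0.02  ] [-0.0535 -0.0699]
idx base [0.471  0.0214 0.02  ] [-0.0875 -0.0703]
ptr [0.5154 0.1095 0.018 ] [-0.0442  0.0183]
slot [0.6208 0.09   0.056 ] [0.0615 0.0001]
grip [0.4554 0.0757 0.058 ] [-0.1037 -0.0162]
scr end [0.4516 0.0635 0.025 ] [-0.1075 -0.0285]
round c [0.4921 0.1883 0.02  ] [-0.0685  0.0968]
gripS [0.4555 0.0749 0.05  ] [-0.1037 -0.017 ]
```

Candidates:
- **Plate:** the black grip in the rack at top (398,247). Similar plates stand loose at (352,244) and (438,252), so I leave those. The rack one is the one wanted.
- **Index:** the house-shaped one at (283,234). The disc at (220,230) is the other job's.

The crops confirm both choices. The carriage sits at about y=0 on the rail and has to move about −88 mm.

>>> send_rows(
  travel=[
    [0.0142, 0.0282, 0],
    [0.0142, 0.0282, 0],
    [0.0142, 0.0282, 0],
    [0.0142, 0.0282, 0],
    [0.0142, 0.0282, 0],
    [0.0142, 0.0282, 0],
    [0.0142, 0.0282, 0],
    [0.0142, 0.0282, 0],
    [0.0142, 0.0282, 0],
    [0.0142, 0.0282, 0],
  ],
  twist=[
    [0, 0, 7.9],
    [0, 0, 7.9],
    [0, 0, 7.9],
    [0, 0, 7.9],
    [0, 0, 7.9],
    [0, 0, 7.9],
    [0, 0, 7.9],
    [0, 0, 7.9],
    [0, 0, 7.9],
    [0, 0, 7.9],
  ],
  hand=[0, 0, 0, 0, 0, 0, 0, 0, 0, 0],
  grip_force=25,
)

```text
t: 1.1
tool_pos: [0.3303, -0.2067, 0.204]
tcp_rot: [0.641, 0.768, -0.0, -0.0]
wrist_force: [0.3, -0.3, 1.2]
gripper_width: 0.0426
```

>>> send_rows(
  travel=[
    [0.0142, 0.0282, 0],
    [0.0142, 0.0282, 0],
    [0.0142, 0.0282, 0],
    [0.0142, 0.0282, 0],
    [0.0142, 0.0282, 0],
    [0.0142, 0.0282, 0],
    [0.0142, 0.0282, 0],
    [0.0142, 0.0282, 0],
    [0.0142, 0.0282, 0],
    [0.0142, 0.0282, 0],
  ],
  twist=[
    [0, 0, 7.9],
    [0, 0, 7.9],
    [0, 0, 7.9],
    [0, 0, 7.9],
    [0, 0, 7.9],
    [0, 0, 7.9],
    [0, 0, 7.9],
    [0, 0, 7.9],
    [0, 0, 7.9],
    [0, 0, 7.9],
  ],
  hand=[0, 0, 0, 0, 0, 0, 0, 0, 0, 0],
)

```text
t: 2.1
tool_pos: [0.4723, 0.0752, 0.2039]
tcp_rot: [0.006, 1.0, -0.0, -0.0]
wrist_force: [-0.1, -0.5, 0.2]
gripper_width: 0.0427
```

```bash
python3 - <<'E'
from cell import ctrl
from scipy.spatial.transform import Rotation as R
s=ctrl.sense();print(s["joints"].round(3),s["tool_pos"].round(4),R.from_quat(s["tcp_rot"]).as_matrix().round(4).tolist())
E
```

```text
[ 0.158  0.181 -0.244  1.147 -0.     0.169] [0.4723 0.0752 0.2039] [[-0.9999, 0.0112, -0.0008], [0.0112, 0.9999, -0.0002], [0.0008, -0.0002, -1.0]]
```

>>> send_rows(
  travel=[
    [0, 0, -0.025],
    [0, 0, -0.025],
    [0, 0, -0.025],
    [0, 0, -0.025],
    [0, 0, -0.02],
    [0, 0, -0.02],
    [0, 0, -0.01],
    [0, 0, -0.009],
    [0, 0, 0],
    [0, 0, 0],
  ],
  twist=[
    [0, 0, 0],
    [0, 0, 0],
    [0, 0, 0],
    [0, 0, 0],
    [0, 0, 0],
    [0, 0, 0],
    [0, 0, 0],
    [0, 0, 0],
    [0, 0, 0],
    [0, 0, 0],
  ],
  hand=[0, 0, 0, 0, 0, 0, 0, 0, 0, 0],
)

```text
t: 3.1
tool_pos: [0.4727, 0.074, 0.0457]
tcp_rot: [0.009, 1.0, 0.0, 0.0]
wrist_force: [-0.4, -0.1, 0.0]
gripper_width: 0.0427
```

>>> send_rows(
  travel=[
    [0, 0, 0],
    [0, 0, 0],
    [0, 0, 0],
    [0, 0, 0],
    [0, 0, 0],
    [0, 0, 0],
  ],
  twist=[
    [0, 0, 0],
    [0, 0, 0],
    [0, 0, 0],
    [0, 0, 0],
    [0, 0, 0],
    [0, 0, 0],
  ],
  hand=[-0.8, -0.8, -0.8, -0.8, -0.8, -0.8],
  grip_force=25,
)

```text
t: 3.7
tool_pos: [0.4723, 0.0739, 0.0454]
tcp_rot: [0.009, 1.0, -0.0, 0.0]
wrist_force: [-0.1, 0.3, 1.4]
gripper_width: 0.0089
```

```bash
cat > look.py <<'E'
import sys
from h import *
from cell import ctrl
n,u0,u1,v0,v1,k,out=sys.argv[1],*map(int,sys.argv[2:7]),sys.argv[7]
c=ctrl.camera(n);pickle.dump(c,open(f"{out}.pkl","wb"))
cv2.imwrite(f"pics/{out}.png",cv2.convertScaleAbs(cv2.resize(c["img"][v0:v1,u0:u1],None,fx=k,fy=k,interpolation=cv2.INTER_CUBIC),alpha=1.5))
E
python3 look.py side 180 340 140 260 5 g1
```

```text
(no output)
```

View pics/g1.png

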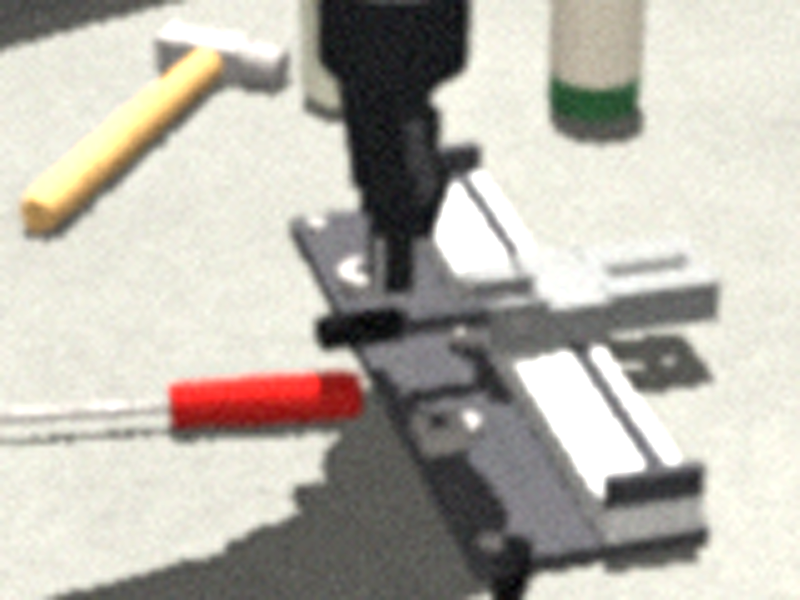

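```bash
python3 - <<'E'
from h import *
from cell import ctrl
c=pickle.load(open("g1.pkl","rb"))
for p in [(.4723,.0739,.0344),(.4723,.0739,.0454),(.4555,.075,.058),(.4722,.075,.05)]: print(p,((proj(c,p)-[180,140])*5).round(0))
print(ctrl.sense()["wrist_force"],ctrl.sense()["joints"].round(3),ctrl.sense()["tool_pos"])
for z in(.03,.04,.05,.06):print(z,at(c,180+395/5,140+287/5,z).round(4))
print({k:v for k,v in c.items() if k!="img"})
E
```

```text
(0.4723, 0.0739, 0.0344) [388. 349.]
(0.4723, 0.0739, 0.0454) [388. 331.]
(0.4555, 0.075, 0.058) [357. 313.]
(0.4722, 0.075, 0.05) [387. 322.]
[-0.40372811 -0.26680617 -0.27920575] [ 0.155  0.311 -0.522  0.738 -0.     0.172] [0.4722634  0.07393514 0.04531861]
0.03 [0.4971 0.1439 0.03  ]
0.04 [0.4919 0.1269 0.04  ]
0.05 [0.4867 0.1098 0.05  ]
0.06 [0.4815 0.0928 0.06  ]
{'fov_y': 42.92626232452831, 'cx': 274.2004990013918, 'cy': 209.2072919443608, 'origin': array([ 0.12427103, -1.07918949,  0.74744015]), 'orientation': array([ 0.48814231, -0.08782874, -0.13075997,  0.85843173])}
```

```bash
python3 look.py top 200 330 160 260 6 g2
```

```text
(no output)
```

View pics/g2.png

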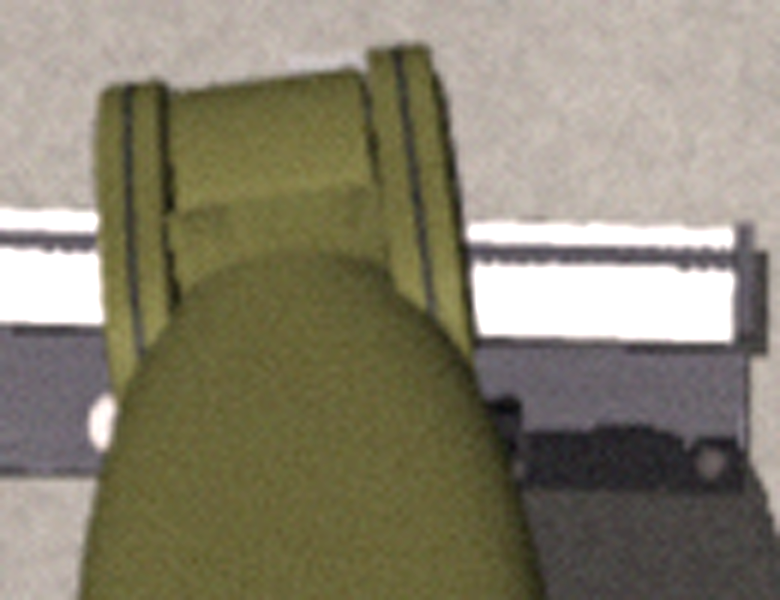

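```bash
python3 - <<'E'
from h import *
c=pickle.load(open("c0.pkl","rb"))["side"]
o=np.array([.188,-.4894,.2035]);y=np.array([np.cos(np.radians(-69)),np.sin(np.radians(-69)),0])
for dz in (.013,0,-.011):
  for w in (-.043,.0,.043,): print(dz,w,proj(c,o+y*w+[0,0,dz]).round(0))
# edges diff between g1 and c0
g=pickle.load(open("g1.pkl","rb"))
import cv2
D=cv2.absdiff(g["img"],c["img"]).max(2)
for v in range(180,220,2):
    print(v,''.join('#' if x>35 else '.' for x in D[v,230:285]))
E
```

```text
0.013 -0.043 [166. 305.]
0.013 0.0 [181. 320.]
0.013 0.043 [197. 337.]
0 -0.043 [166. 311.]
0 0.0 [181. 327.]
0 0.043 [197. 344.]
-0.011 -0.043 [167. 317.]
-0.011 0.0 [182. 333.]
-0.011 0.043 [197. 350.]
180 .....................###################...............
182 ......................#################......#.........
184 .......................###############.................
186 .......................###############.................
188 ........................#.########.....................
190 .......................##########......................
192 .......................##########......................
194 .......................##########......................
196 .......................##########......................
198 ...........................######......................
200 .......................................................
202 ...............................#.......................
204 .......................................................
206 .......................................................
208 .......................................................
210 .......................................................
212 ......................................................#
214 ........................####...........................
216 ..........................####.........................
218 ......................####.##..........................
```

```bash
python3 - <<'E'
from h import *
d=pickle.load(open("c0.pkl","rb"));c=d["top"];s=d["side"]
o=np.array([.188,-.4894,.2035]);y=np.array([np.cos(np.radians(-69)),np.sin(np.radians(-69)),0])
for dz in (.035,.0):
  for w in (-.057,.0,.057,): print(dz,w,proj(c,o+y*w+[0,0,dz]).round(0))
a=cv2.resize(c["img"][340:410,490:560],None,fx=5.5,fy=5.5,interpolation=cv2.INTER_CUBIC)
b=cv2.resize(s["img"][255:345,140:230],(385,385),interpolation=cv2.INTER_CUBIC)
cv2.imwrite("pics/h.png",cv2.convertScaleAbs(np.hstack([a,b]),alpha=2.5))
E
```

```text
0.035 -0.057 [502. 376.]
0.035 0.0 [528. 366.]
0.035 0.057 [553. 356.]
0.0 -0.057 [494. 373.]
0.0 0.0 [519. 364.]
0.0 0.057 [544. 354.]
```

View pics/h.png

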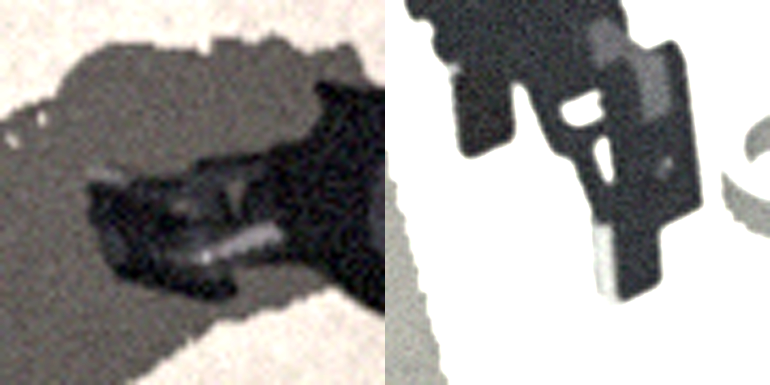

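The side image shows the fingertips about 35 mm higher than the reported TCP implies, and they closed above the lever. I'll check the height by gently touching the top of the grip.

>>> send_rows(
  travel=[
    [0, 0, -0.003],
    [0, 0, -0.003],
    [0, 0, -0.002],
    [0, 0, -0.001],
    [0, 0, 0],
  ],
  twist=[
    [0, 0, 0],
    [0, 0, 0],
    [0, 0, 0],
    [0, 0, 0],
    [0, 0, 0],
  ],
  hand=[-0.8, -0.8, -0.8, -0.8, -0.8],
)

```text
t: 4.3
tool_pos: [0.472, 0.0739, 0.036]
tcp_rot: [0.009, 1.0, -0.0, -0.0]
wrist_force: [-0.7, -0.3, 0.6]
gripper_width: 0.0083
```

>>> send_rows(
  travel=[
    [0, 0, -0.001],
    [0, 0, -0.001],
    [0, 0, 0],
  ],
  twist=[
    [0, 0, 0],
    [0, 0, 0],
    [0, 0, 0],
  ],
  hand=[-0.8, -0.8, -0.8],
)

```text
t: 4.6
tool_pos: [0.4722, 0.0739, 0.0342]
tcp_rot: [0.009, 1.0, -0.0, -0.0]
wrist_force: [-0.2, -0.1, 0.5]
gripper_width: 0.0087
```

>>> send_rows(
  travel=[
    [0, 0, -0.001],
    [0, 0, -0.001],
    [0, 0, 0],
  ],
  twist=[
    [0, 0, 0],
    [0, 0, 0],
    [0, 0, 0],
  ],
  hand=[-0.8, -0.8, -0.8],
)

```text
t: 4.9
tool_pos: [0.4721, 0.0739, 0.0322]
tcp_rot: [0.009, 1.0, -0.0, -0.0]
wrist_force: [0.9, 0.8, 0.2]
gripper_width: 0.0089
```

>>> send_rows(
  travel=[
    [0, 0, -0.001],
    [0, 0, -0.001],
    [0, 0, 0],
  ],
  twist=[
    [0, 0, 0],
    [0, 0, 0],
    [0, 0, 0],
  ],
  hand=[-0.8, -0.8, -0.8],
)

```text
t: 5.2
tool_pos: [0.4724, 0.074, 0.0312]
tcp_rot: [0.009, 1.0, 0.0, 0.0]
wrist_force: [-3.0, -0.6, 8.4]
gripper_width: 0.0081
```

>>> send_rows(
  travel=[
    [0, 0, -0.001],
    [0, 0, -0.001],
    [0, 0, 0],
  ],
  twist=[
    [0, 0, 0],
    [0, 0, 0],
    [0, 0, 0],
  ],
  hand=[-0.8, -0.8, -0.8],
)

```text
t: 5.5
tool_pos: [0.4724, 0.074, 0.0308]
tcp_rot: [0.009, 1.0, 0.0, 0.001]
wrist_force: [-6.1, -1.2, 22.1]
gripper_width: 0.0083
```

```bash
python3 - <<'E'
from h import *
from cell import ctrl
c=pickle.load(open("c0.pkl","rb"))["side"]
g=ctrl.camera("side")
print(ctrl.sense()["wrist_force"])
D=cv2.absdiff(g["img"],c["img"]).max(2)
for v in range(176,222,1):
    print(v,''.join('#' if x>35 else '.' for x in D[v,235:285]))
E
```

```text
[-6.42928555 -0.78702421 22.49909251]
176 ..............###################.................
177 ..............###################.................
178 ..............####################................
179 ..............#####################...............
180 .............#######################..............
181 ..............######################..............
182 ...............#####################..............
183 ................####################..............
184 ................###################...............
185 ................###################...............
186 ................##################................
187 .................#################................
188 ..................################................
189 ..................################................
190 ..................###############.................
191 ..................##############..................
192 ..................##############..................
193 ..................###########.....................
194 .................###########......................
195 .............
[... 767 characters left out ...]
...#....................................
210 ............#.#...................................
211 ..................................................
212 ..................................................
213 ...................###............................
214 ...................####...........................
215 ....................####..........................
216 ..................#..####.........................
217 .................########.........................
218 .................####.##..........................
219 .................####.............................
220 .................#####.....###.....#..............
221 .................#####..##############............
```

>>> send_rows(
  travel=[
    [0, 0, 0.02],
    [0, 0.001, 0.01],
    [0, 0, 0],
    [0, 0, 0],
    [0, 0, -0.015],
    [0, 0, -0.015],
    [0, 0, -0.01],
    [0, 0, -0.01],
    [0, 0, 0],
    [0, 0, 0],
  ],
  twist=[
    [0, 0, 0],
    [0, 0, 0],
    [0, 0, 0],
    [0, 0, 0],
    [0, 0, 0],
    [0, 0, 0],
    [0, 0, 0],
    [0, 0, 0],
    [0, 0, 0],
    [0, 0, 0],
  ],
  hand=[0, 0, 0, 0, 0, 0, 0, 0, 0, 0],
)

```text
t: 6.55
tool_pos: [0.4721, 0.0749, 0.0081]
tcp_rot: [0.009, 1.0, -0.0, -0.0]
wrist_force: [-0.1, 0.4, 1.0]
gripper_width: 0.0424
```

>>> send_rows(
  travel=[
    [0, 0, 0],
    [0, 0, 0],
    [0, 0, 0],
    [0, 0, 0],
    [0, 0, 0],
    [0, 0, 0],
  ],
  twist=[
    [0, 0, 0],
    [0, 0, 0],
    [0, 0, 0],
    [0, 0, 0],
    [0, 0, 0],
    [0, 0, 0],
  ],
  hand=[-1, -1, -1, -1, -1, -1],
  grip_force=25,
)

```text
t: 7.15
tool_pos: [0.4729, 0.0763, 0.009]
tcp_rot: [0.008, 1.0, 0.001, 0.001]
wrist_force: [-0.6, 4.9, 3.2]
gripper_width: 0.0153
```

>>> send_rows(
  travel=[
    [0.0008, 0.001, 0.0072],
    [0.0016, 0, 0.0071],
    [0.0023, 0, 0.007],
    [0.003, 0, 0.0067],
    [0, 0, 0],
  ],
  twist=[
    [0, 0, 0],
    [0, 0, 0],
    [0, 0, 0],
    [0, 0, 0],
    [0, 0, 0],
  ],
  hand=[-1, -1, -1, -1, -1],
  grip_force=30,
)

```text
t: 7.65
tool_pos: [0.4791, 0.0758, 0.037]
tcp_rot: [0.009, 1.0, -0.0, -0.001]
wrist_force: [-2.5, 2.4, 0.3]
gripper_width: 0.0154
```

>>> send_rows(
  travel=[
    [0.0036, 0, 0.0064],
    [0.0042, 0, 0.006],
    [0.0048, 0, 0.0055],
    [0.0053, 0, 0.005],
    [0.0058, 0, 0.0044],
    [0.0062, 0, 0.0038],
    [0.0066, 0, 0.0032],
    [0, 0, 0],
    [0, 0, 0],
  ],
  twist=[
    [0, 0, 0],
    [0, 0, 0],
    [0, 0, 0],
    [0, 0, 0],
    [0, 0, 0],
    [0, 0, 0],
    [0, 0, 0],
    [0, 0, 0],
    [0, 0, 0],
  ],
  hand=[-1, -1, -1, -1, -1, -1, -1, -1, -1],
)

```text
t: 8.55
tool_pos: [0.5183, 0.0753, 0.0714]
tcp_rot: [0.009, 1.0, -0.001, 0.002]
wrist_force: [-2.7, -1.9, 0.8]
gripper_width: 0.015
```

```bash
python3 look.py side 180 340 140 260 5 g3
```

```text
(no output)
```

View pics/g3.png

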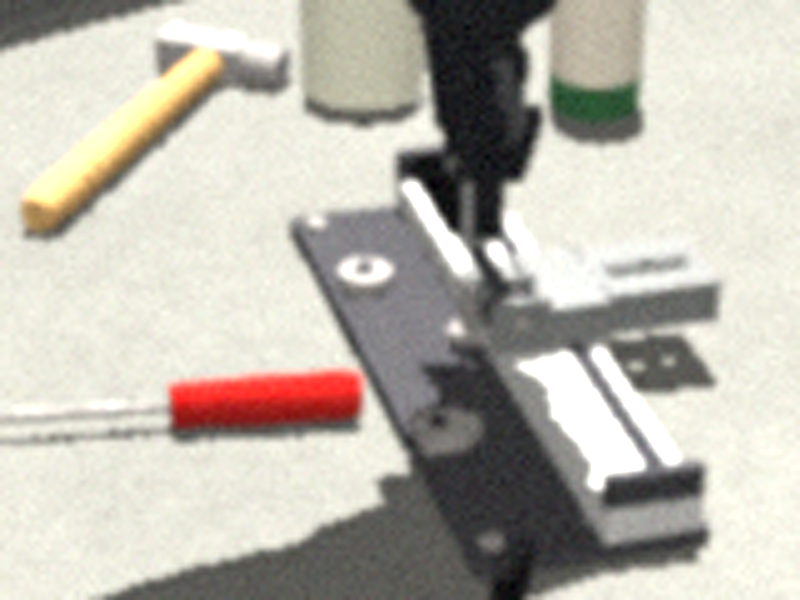

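>>> send_rows(
  travel=[
    [-0.0001, -0.008, 0],
    [-0.0001, -0.01, 0],
    [-0.0001, -0.01, 0],
    [-0.0001, -0.01, 0],
    [-0.0001, -0.01, 0],
    [-0.0001, -0.01, 0],
    [-0.0001, -0.01, 0],
    [-0.0001, -0.01, 0],
    [-0.0001, -0.008, 0],
    [0, 0, 0],
  ],
  twist=[
    [0, 0, 0],
    [0, 0, 0],
    [0, 0, 0],
    [0, 0, 0],
    [0, 0, 0],
    [0, 0, 0],
    [0, 0, 0],
    [0, 0, 0],
    [0, 0, 0],
    [0, 0, 0],
  ],
  hand=[-1, -1, -1, -1, -1, -1, -1, -1, -1, -1],
)

```text
t: 9.6
tool_pos: [0.5157, -0.0124, 0.0707]
tcp_rot: [0.009, 1.0, -0.002, 0.0]
wrist_force: [0.7, -3.1, 1.4]
gripper_width: 0.0153
```

>>> send_rows(
  travel=[
    [0, 0, 0],
    [0, 0, 0],
    [0, 0, 0],
  ],
  twist=[
    [0, 0, 0],
    [0, 0, 0],
    [0, 0, 0],
  ],
  hand=[-1, -1, -1],
)

```text
t: 9.9
tool_pos: [0.5156, -0.0106, 0.0707]
tcp_rot: [0.009, 1.0, -0.001, 0.0]
wrist_force: [0.1, -3.9, 2.7]
gripper_width: 0.015
```

```bash
python3 - <<'E'
from h import *
from cell import ctrl
d=pickle.load(open("c0.pkl","rb"));c=d["side"];p0=(.5594,.0906,-.0126)
def W(x,y,z):
    k,s=np.cos(p0[2]),np.sin(p0[2]);return [p0[0]+k*x-s*y,p0[1]+s*x+k*y,z]
n=ctrl.camera("side");pickle.dump(n,open("g4.pkl","wb"))
# rectify plane z=.056 around slot: local x .03...095, y range, 0.5 mm/px
def rect(img,x0,x1,y0,y1,z,r=.0005):
    xs=np.arange(x0,x1,r);ys=np.arange(y0,y1,r)
    m=np.array([[proj(c,W(x,y,z)) for y in ys] for x in xs],np.float32)
    return cv2.remap(img,m[...,0],m[...,1],cv2.INTER_CUBIC)
a=rect(c["img"],.03,.092,-.025,.03,.056);b=rect(n["img"],.02,.1,-.14,.04,.056)
r=cv2.matchTemplate(b,a,cv2.TM_CCOEFF_NORMED);_,v,_,l=cv2.minMaxLoc(r)
print(v,"y",-.14+l[0]*.0005+.025,"x",.02+l[1]*.0005-.03)
r0=cv2.matchTemplate(rect(pickle.load(open("g3.pkl","rb"))["img"],.02,.1,-.04,.05,.056),a,cv2.TM_CCOEFF_NORMED);_,v,_,l=cv2.minMaxLoc(r0);print("g3",v,-.04+l[0]*.0005+.025)
i=c["img"];o=n["img"]
A=cv2.resize(o[165:275,210:350],None,fx=5,fy=5,interpolation=cv2.INTER_CUBIC);cv2.imwrite("pics/g4.png",cv2.convertScaleAbs(A,alpha=1.7))
E
```

```text
0.9817149043083191 y -0.08650000000000002 x -0.0005000000000000004
g3 0.9782446026802063 -0.0005000000000000004
```

```bash
python3 - <<'E'
from h import *
d=pickle.load(open("c0.pkl","rb"));p0=(.5594,.0906,-.0126)
def W(x,y,z):
    k,s=np.cos(p0[2]),np.sin(p0[2]);return [p0[0]+k*x-s*y,p0[1]+s*x+k*y,z]
def rect(c,x0,x1,y0,y1,z,r=.001):
    xs=np.arange(x0,x1,r);ys=np.arange(y0,y1,r)
    m=np.array([[proj(c,W(x,y,z)) for y in ys] for x in xs],np.float32)
    return xs,ys,cv2.remap(c["img"],m[...,0],m[...,1],cv2.INTER_LINEAR).mean(2)
for n in("top","side"):
  c=d[n]
  for nm,x0,x1,y0,y1,z in [("idx",-.09,-.05,-.095,-.045,.02),("ptr",-.056,-.036,.002,.035,.018),("rnd",-.09,-.05,.07,.125,.02)]:
    xs,ys,g=rect(c,x0,x1,y0,y1,z)
    bg=np.percentile(g,25); w=np.clip(g-bg-25,0,None)
    print(n,nm)
    for i in range(0,len(xs),3 if nm!="ptr" else 2):
        if w[i].sum()>60: 
            e=ys[w[i]>.5*w[i].max()]; print("  x %.3f mid %.4f  edges %.3f %.3f peak %.0f"%(xs[i],(w[i]*ys).sum()/w[i].sum(),e.min(),e.max(),w[i].max()))
E
```

```text
top idx
  x -0.087 mid -0.0706  edges -0.081 -0.060 peak 25
  x -0.084 mid -0.0696  edges -0.081 -0.058 peak 56
  x -0.081 mid -0.0699  edges -0.081 -0.058 peak 64
  x -0.078 mid -0.0699  edges -0.082 -0.058 peak 64
  x -0.075 mid -0.0698  edges -0.082 -0.058 peak 65
  x -0.072 mid -0.0699  edges -0.081 -0.059 peak 78
  x -0.069 mid -0.0697  edges -0.081 -0.059 peak 110
  x -0.066 mid -0.0702  edges -0.081 -0.059 peak 108
  x -0.063 mid -0.0705  edges -0.081 -0.061 peak 80
  x -0.060 mid -0.0703  edges -0.077 -0.064 peak 64
  x -0.057 mid -0.0699  edges -0.073 -0.066 peak 58
  x -0.054 mid -0.0697  edges -0.072 -0.068 peak 28
top ptr
  x -0.042 mid 0.0185  edges 0.016 0.021 peak 44
  x -0.040 mid 0.0186  edges 0.015 0.023 peak 59
  x -0.038 mid 0.0183  edges 0.013 0.024 peak 55
  x -0.036 mid 0.0188  edges 0.013 0.024 peak 30
top rnd
  x -0.084 mid 0.0961  edges 0.093 0.099 peak 15
  x -0.081 mid 0.0970  edges 0.089 0.105 peak 57
  x -0.078 mid 0.0970  edges 0.087 0.107 peak 70
  x -0.075 mid 0.0971  edges 0.085 0.110 peak 70
  x -0.072 mid 0.0971  edges 0.083 0.111 peak 70
  x -0.06
[... 1316 characters left out ...]
ak 16
  x -0.040 mid 0.0164  edges 0.013 0.021 peak 35
  x -0.038 mid 0.0177  edges 0.014 0.022 peak 53
  x -0.036 mid 0.0181  edges 0.015 0.023 peak 58
side rnd
  x -0.084 mid 0.0954  edges 0.090 0.100 peak 36
  x -0.081 mid 0.0962  edges 0.088 0.104 peak 78
  x -0.078 mid 0.0962  edges 0.085 0.108 peak 82
  x -0.075 mid 0.0964  edges 0.082 0.110 peak 68
  x -0.072 mid 0.0952  edges 0.081 0.111 peak 65
  x -0.069 mid 0.0914  edges 0.081 0.091 peak 70
  x -0.066 mid 0.0909  edges 0.082 0.094 peak 73
  x -0.063 mid 0.0939  edges 0.084 0.104 peak 83
  x -0.060 mid 0.0959  edges 0.086 0.105 peak 88
  x -0.057 mid 0.0970  edges 0.089 0.105 peak 71
  x -0.054 mid 0.0970  edges 0.092 0.102 peak 35
```

>>> send_rows(
  travel=[
    [0, -0.0025, 0],
    [0, 0, 0],
    [0, 0, 0],
    [0, 0, 0],
  ],
  twist=[
    [0, 0, 0],
    [0, 0, 0],
    [0, 0, 0],
    [0, 0, 0],
  ],
  hand=[-1, -1, -1, -1],
)

```text
t: 10.35
tool_pos: [0.5156, -0.0118, 0.0706]
tcp_rot: [0.008, 1.0, 0.001, 0.0]
wrist_force: [0.6, 2.8, 2.7]
gripper_width: 0.0147
```

```bash
cat > car.py <<'E'
from h import *
from cell import ctrl
d=pickle.load(open("c0.pkl","rb"));c=d["side"];p0=(.5594,.0906,-.0126)
def W(x,y,z):
    k,s=np.cos(p0[2]),np.sin(p0[2]);return [p0[0]+k*x-s*y,p0[1]+s*x+k*y,z]
def rect(c,x0,x1,y0,y1,z,r=.0005):
    xs=np.arange(x0,x1,r);ys=np.arange(y0,y1,r)
    m=np.array([[proj(c,W(x,y,z)) for y in ys] for x in xs],np.float32)
    return cv2.remap(c["img"],m[...,0],m[...,1],cv2.INTER_CUBIC)
def disp(n,name):
    a=rect(d[name],.03,.092,-.025,.03,.056);b=rect(n,.02,.1,-.14,.04,.056)
    r=cv2.matchTemplate(b,a,cv2.TM_CCOEFF_NORMED);_,v,_,l=cv2.minMaxLoc(r)
    q=r[l[1],l[0]-1:l[0]+2]; s=(q[0]-q[2])/(2*(q[0]-2*q[1]+q[2]))
    return round(v,3),round(-.14+(l[0]+s)*.0005+.025,5)
if __name__=="__main__":
    n=ctrl.camera("side");print(disp(pickle.load(open("g3.pkl","rb")),"side"),disp(pickle.load(open("g4.pkl","rb")),"side"),disp(n,"side"));s=ctrl.sense();print(s["tool_pos"],s["wrist_force"])
E
python3 car.py
```

```text
(0.978, np.float32(-0.00027)) (0.982, np.float32(-0.08629)) (0.982, np.float32(-0.08729))
[ 0.51559705 -0.01198591  0.07062962] [0.59782908 3.06257055 1.9116116 ]
```

>>> send_rows(
  travel=[
    [0, -0.0015, 0],
    [0, 0, 0],
    [0, 0, 0],
    [0, 0, 0],
  ],
  twist=[
    [0, 0, 0],
    [0, 0, 0],
    [0, 0, 0],
    [0, 0, 0],
  ],
  hand=[-1, -1, -1, -1],
)

```text
t: 10.8
tool_pos: [0.5155, -0.0141, 0.0706]
tcp_rot: [0.009, 1.0, 0.0, -0.0]
wrist_force: [0.5, 2.4, 2.9]
gripper_width: 0.0153
```

```bash
python3 car.py
```

```text
(0.978, np.float32(-0.00027)) (0.982, np.float32(-0.08629)) (0.983, np.float32(-0.08964))
[ 0.51554374 -0.01407922  0.07061256] [-0.22567689  2.70427807  3.13786   ]
```

>>> send_rows(
  travel=[
    [0, 0.003, 0],
    [0, 0, 0],
    [0, 0, 0],
    [0, 0, 0],
  ],
  twist=[
    [0, 0, 0],
    [0, 0, 0],
    [0, 0, 0],
    [0, 0, 0],
  ],
  hand=[-1, -1, -1, -1],
)

```text
t: 11.25
tool_pos: [0.5156, -0.0118, 0.0706]
tcp_rot: [0.009, 1.0, -0.001, 0.0]
wrist_force: [-0.6, -3.2, 2.8]
gripper_width: 0.015
```

```bash
python3 car.py
```

```text
(0.978, np.float32(-0.00027)) (0.982, np.float32(-0.08629)) (0.983, np.float32(-0.08747))
[ 0.51555485 -0.01162553  0.07062216] [ 1.02100601 -2.56661436  2.63840838]
```

>>> send_rows(
  travel=[
    [0, -0.0024, 0],
    [0, 0, 0],
    [0, 0, 0],
    [0, 0, 0],
  ],
  twist=[
    [0, 0, 0],
    [0, 0, 0],
    [0, 0, 0],
    [0, 0, 0],
  ],
  hand=[-1, -1, -1, -1],
)

```text
t: 11.7
tool_pos: [0.5156, -0.0128, 0.0706]
tcp_rot: [0.008, 1.0, 0.001, 0.0]
wrist_force: [0.2, 2.0, 3.0]
gripper_width: 0.015
```

```bash
python3 car.py
```

```text
(0.978, np.float32(-0.00027)) (0.982, np.float32(-0.08629)) (0.982, np.float32(-0.08836))
[ 0.51555695 -0.0128819   0.07060725] [-0.06271796  3.12745639  2.16867534]
```

>>> send_rows(
  travel=[
    [-0.0066, 0, -0.0032],
    [-0.0062, 0, -0.0038],
    [-0.0058, 0, -0.0044],
    [-0.0053, 0, -0.005],
    [-0.0048, 0, -0.0055],
    [-0.0042, 0, -0.006],
    [-0.0036, 0, -0.0064],
    [-0.003, 0, -0.0067],
    [-0.0023, 0, -0.007],
    [0, 0, 0],
  ],
  twist=[
    [0, 0, 0],
    [0, 0, 0],
    [0, 0, 0],
    [0, 0, 0],
    [0, 0, 0],
    [0, 0, 0],
    [0, 0, 0],
    [0, 0, 0],
    [0, 0, 0],
    [0, 0, 0],
  ],
  hand=[-1, -1, -1, -1, -1, -1, -1, -1, -1, -1],
)

```text
t: 12.75
tool_pos: [0.4754, -0.0133, 0.0227]
tcp_rot: [0.009, 1.0, 0.0, 0.002]
wrist_force: [3.3, 2.0, 1.1]
gripper_width: 0.0153
```

>>> send_rows(
  travel=[
    [-0.0016, 0, -0.0071],
    [-0.0008, 0, -0.0072],
    [0, 0, 0],
    [0, 0, 0],
  ],
  twist=[
    [0, 0, 0],
    [0, 0, 0],
    [0, 0, 0],
    [0, 0, 0],
  ],
  hand=[-1, -1, -1, -1],
)

```text
t: 13.15
tool_pos: [0.4734, -0.0133, 0.0096]
tcp_rot: [0.008, 1.0, 0.0, 0.002]
wrist_force: [1.4, 2.4, 11.9]
gripper_width: 0.0154
```

>>> send_rows(
  travel=[
    [0, 0, 0],
    [0, 0, 0],
    [0, 0, 0.02],
    [0, 0, 0.025],
    [-0.01, 0, 0],
    [0, 0, 0],
    [0, 0, 0],
    [0, 0, 0],
  ],
  twist=[
    [0, 0, 0],
    [0, 0, 0],
    [0, 0, 0],
    [0, 0, 0],
    [0, 0, 0],
    [0, 0, 0],
    [0, 0, 0],
    [0, 0, 0],
  ],
  hand=[-0.2, -0.2, -0.2, -0.2, -0.8, -0.8, -0.8, -0.8],
)

```text
t: 13.95
tool_pos: [0.4603, -0.0135, 0.0522]
tcp_rot: [0.009, 1.0, -0.0, -0.001]
wrist_force: [0.4, -0.1, -0.7]
gripper_width: 0.0088
```

>>> send_rows(
  travel=[
    [0, 0, -0.012],
    [0, 0, -0.008],
    [0, 0, -0.003],
    [0, 0, -0.001],
    [0, 0, -0.001],
    [0, 0, 0],
  ],
  twist=[
    [0, 0, 0],
    [0, 0, 0],
    [0, 0, 0],
    [0, 0, 0],
    [0, 0, 0],
    [0, 0, 0],
  ],
  hand=[-0.8, -0.8, -0.8, -0.8, -0.8, -0.8],
)

```text
t: 14.55
tool_pos: [0.4608, -0.0135, 0.0304]
tcp_rot: [0.009, 1.0, -0.0, -0.0]
wrist_force: [-8.0, 0.5, 27.0]
gripper_width: 0.0086
```

>>> send_rows(
  travel=[
    [0, 0, 0.03],
    [0, 0, 0.035],
    [0, 0, 0.035],
    [0, 0, 0.03],
    [-0.002, -0.043, 0],
    [-0.002, -0.043, 0],
    [-0.002, -0.043, 0],
    [-0.002, -0.043, 0],
    [-0.002, -0.043, 0],
    [-0.002, -0.042, 0],
  ],
  twist=[
    [0, 0, 0],
    [0, 0, 0],
    [0, 0, 0],
    [0, 0, 0],
    [0, 0, 4.07],
    [0, 0, 4.07],
    [0, 0, 4.07],
    [0, 0, 4.07],
    [0, 0, 4.07],
    [0, 0, 4.07],
  ],
  hand=[-0.8, -0.8, -0.8, -0.8, 0, 0, 0, 0, 0, 0],
)

```text
t: 15.55
tool_pos: [0.4488, -0.2721, 0.1576]
tcp_rot: [-0.204, 0.979, 0.0, -0.0]
wrist_force: [1.1, -0.2, 0.6]
gripper_width: 0.0425
```

```bash
python3 - <<'E'
from car import *
n=ctrl.camera("top");m=ctrl.camera("side");pickle.dump((n,m),open("g5.pkl","wb"))
print(disp(n,"top"),disp(m,"side"),disp(d["top"],"top"))
s=ctrl.sense();print(s["tool_pos"],s["tcp_rot"],s["joints"].round(2))
a=rect(n,-.13,.0,-.15,.03,.02,.0005)[::-1,::-1]
a=cv2.resize(a,None,fx=2,fy=2)
b=cv2.resize(m["img"][165:275,210:350],None,fx=2,fy=2.36,interpolation=cv2.INTER_CUBIC)
cv2.imwrite("pics/g5.png",cv2.convertScaleAbs(a,alpha=1.8))
E
```

```text
(0.988, np.float32(-0.08945)) (0.221, np.float32(-0.07918)) (1.0, np.float32(0.0))
[ 0.44931829 -0.27526193  0.15752008] [-2.00645117e-01  9.79663435e-01 -1.02473104e-03 -2.04330959e-04] [-0.55  0.29 -0.23  1.06 -0.   -0.95]
```

View pics/g5.png

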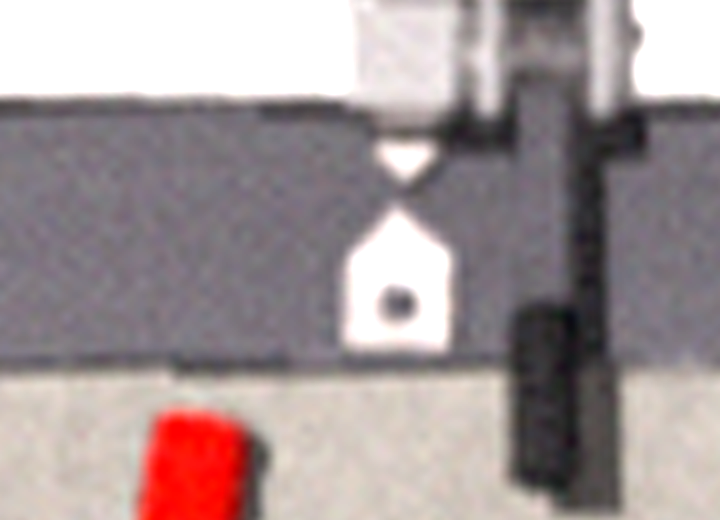

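```bash
python3 - <<'E'
from car import *
n,m=pickle.load(open("g5.pkl","rb"))
f=lambda c,x0,x1,y0,y1,z:rect(c,x0,x1,y0,y1,z,.0005).mean(2)
ys=np.arange(-.095,-.045,.0005)
for nm,x0,x1,z in(("ptr",-.048,-.036,.018),("idx",-.086,-.053,.02)):
    g=f(n,x0,x1,-.095,-.045,z);w=np.clip(g-np.percentile(g,30 if nm=="idx" else 50)-25,0,None)
    for i in range(0,len(g),3):
        if w[i].sum()>60:
            e=ys[w[i]>.5*w[i].max()];print(nm,round(x0+i*.0005,4),((w[i]*ys).sum()/w[i].sum()).round(4),e.min().round(4),e.max().round(4))
E
```

```text
ptr -0.0435 -0.0715 -0.0735 -0.07
ptr -0.042 -0.0716 -0.0745 -0.069
ptr -0.0405 -0.0716 -0.0755 -0.0675
ptr -0.039 -0.0716 -0.077 -0.0665
ptr -0.0375 -0.0714 -0.077 -0.066
ptr -0.036 -0.071 -0.0765 -0.066
idx -0.086 -0.07 -0.0815 -0.058
idx -0.0845 -0.0697 -0.0815 -0.0575
idx -0.083 -0.0696 -0.0815 -0.0575
idx -0.0815 -0.0698 -0.0815 -0.0575
idx -0.08 -0.0699 -0.0815 -0.058
idx -0.0785 -0.07 -0.082 -0.058
idx -0.077 -0.07 -0.082 -0.058
idx -0.0755 -0.07 -0.082 -0.058
idx -0.074 -0.0698 -0.0815 -0.058
idx -0.0725 -0.0699 -0.0815 -0.058
idx -0.071 -0.0697 -0.081 -0.0585
idx -0.0695 -0.0696 -0.081 -0.059
idx -0.068 -0.0697 -0.081 -0.059
idx -0.0665 -0.0701 -0.0815 -0.059
idx -0.065 -0.0703 -0.0815 -0.059
idx -0.0635 -0.0705 -0.0815 -0.0595
idx -0.062 -0.0705 -0.08 -0.061
idx -0.0605 -0.0703 -0.078 -0.0625
idx -0.059 -0.0702 -0.0765 -0.064
idx -0.0575 -0.07 -0.0745 -0.0655
idx -0.056 -0.0698 -0.073 -0.0665
idx -0.0545 -0.0697 -0.0715 -0.0675
```

The pointer is about 1.5 mm past the tip. There is plenty of time, so I'll go back and correct it before taking the plate.

>>> send_rows(
  travel=[
    [0.004, 0.042, 0],
    [0.004, 0.043, 0],
    [0.004, 0.043, 0],
    [0.004, 0.043, 0],
    [0.004, 0.043, 0],
    [0.002, 0.043, 0],
    [0, 0, -0.04],
    [0, 0, -0.04],
    [0, 0, -0.02],
    [0, 0, 0],
  ],
  twist=[
    [0, 0, -4.07],
    [0, 0, -4.07],
    [0, 0, -4.07],
    [0, 0, -4.07],
    [0, 0, -4.07],
    [0, 0, -4.07],
    [0, 0, 0],
    [0, 0, 0],
    [0, 0, 0],
    [0, 0, 0],
  ],
  hand=[0, 0, 0, 0, 0, 0, 0, 0, 0, 0],
)

```text
t: 16.65
tool_pos: [0.4674, -0.0125, 0.0551]
tcp_rot: [0.008, 1.0, 0.0, -0.004]
wrist_force: [-0.7, 0.3, 0.0]
gripper_width: 0.0426
```

>>> send_rows(
  travel=[
    [0, 0, 0],
    [0, 0, 0],
  ],
  twist=[
    [0, 0, 0],
    [0, 0, 0],
  ],
  hand=[-0.2, -0.2],
)

```text
t: 16.85
tool_pos: [0.4726, -0.0134, 0.0595]
tcp_rot: [0.009, 1.0, 0.0, 0.001]
wrist_force: [1.8, 0.2, 0.5]
gripper_width: 0.0342
```

>>> send_rows(
  travel=[
    [0, 0, -0.02],
    [0, 0, -0.02],
    [0, 0, -0.01],
    [0, 0, 0],
    [0, 0, 0],
    [0, 0, 0],
    [0, 0, 0],
    [0, 0, 0],
    [0, 0, 0],
  ],
  twist=[
    [0, 0, 0],
    [0, 0, 0],
    [0, 0, 0],
    [0, 0, 0],
    [0, 0, 0],
    [0, 0, 0],
    [0, 0, 0],
    [0, 0, 0],
    [0, 0, 0],
  ],
  hand=[-0.2, -0.2, -0.2, -0.2, -1, -1, -1, -1, -1],
)

```text
t: 17.75
tool_pos: [0.4723, -0.0133, 0.0091]
tcp_rot: [0.009, 1.0, 0.0, 0.001]
wrist_force: [-0.5, 1.6, 6.0]
gripper_width: 0.0153
```

>>> send_rows(
  travel=[
    [0.0008, 0, 0.0072],
    [0.0016, 0, 0.0071],
    [0.0023, 0, 0.007],
    [0.003, 0, 0.0067],
    [0.0036, 0, 0.0064],
    [0.0042, 0, 0.006],
    [0.0048, 0, 0.0055],
    [0.0053, 0, 0.005],
    [0.0058, 0, 0.0044],
    [0.0062, 0, 0.0038],
  ],
  twist=[
    [0, 0, 0],
    [0, 0, 0],
    [0, 0, 0],
    [0, 0, 0],
    [0, 0, 0],
    [0, 0, 0],
    [0, 0, 0],
    [0, 0, 0],
    [0, 0, 0],
    [0, 0, 0],
  ],
  hand=[-1, -1, -1, -1, -1, -1, -1, -1, -1, -1],
)

```text
t: 18.75
tool_pos: [0.5085, -0.0138, 0.0678]
tcp_rot: [0.009, 1.0, -0.0, -0.001]
wrist_force: [-4.5, -1.4, -3.6]
gripper_width: 0.0155
```

>>> send_rows(
  travel=[
    [0, 0, 0],
    [0, 0.0025, 0],
    [0, 0, 0],
    [0, 0, 0],
    [0, 0, 0],
  ],
  twist=[
    [0, 0, 0],
    [0, 0, 0],
    [0, 0, 0],
    [0, 0, 0],
    [0, 0, 0],
  ],
  hand=[-1, -1, -1, -1, -1],
)

```text
t: 19.25
tool_pos: [0.5099, -0.0116, 0.0682]
tcp_rot: [0.009, 1.0, -0.001, 0.001]
wrist_force: [-4.6, -3.3, 4.9]
gripper_width: 0.0153
```

```bash
python3 car.py
```

```text
(0.978, np.float32(-0.00027)) (0.982, np.float32(-0.08629)) (0.982, np.float32(-0.08726))
[ 0.5098336  -0.01162877  0.06817662] [-4.26210006 -3.01785415  4.36382166]
```

>>> send_rows(
  travel=[
    [-0.0062, 0, -0.0038],
    [-0.0058, 0, -0.0044],
    [-0.0053, 0, -0.005],
    [-0.0048, 0, -0.0055],
    [-0.0042, 0, -0.006],
    [-0.0036, 0, -0.0064],
    [-0.003, 0, -0.0067],
    [-0.0023, 0, -0.007],
    [-0.0016, 0, -0.0071],
    [-0.0008, 0, -0.0072],
  ],
  twist=[
    [0, 0, 0],
    [0, 0, 0],
    [0, 0, 0],
    [0, 0, 0],
    [0, 0, 0],
    [0, 0, 0],
    [0, 0, 0],
    [0, 0, 0],
    [0, 0, 0],
    [0, 0, 0],
  ],
  hand=[-1, -1, -1, -1, -1, -1, -1, -1, -1, -1],
)

```text
t: 20.3
tool_pos: [0.4767, -0.0107, 0.0104]
tcp_rot: [0.009, 1.0, 0.0, 0.005]
wrist_force: [-0.5, -0.8, 9.7]
gripper_width: 0.015
```

>>> send_rows(
  travel=[
    [0, 0, 0],
    [0, 0, 0],
    [0, 0, 0],
    [0, 0, 0.02],
    [0, 0, 0.025],
    [-0.01, 0, 0],
    [0, 0, 0],
    [0, 0, 0],
    [0, 0, 0],
  ],
  twist=[
    [0, 0, 0],
    [0, 0, 0],
    [0, 0, 0],
    [0, 0, 0],
    [0, 0, 0],
    [0, 0, 0],
    [0, 0, 0],
    [0, 0, 0],
    [0, 0, 0],
  ],
  hand=[-1, -0.2, -0.2, -0.2, -0.2, -0.8, -0.8, -0.8, -0.8],
)

```text
t: 21.2
tool_pos: [0.4606, -0.0109, 0.0524]
tcp_rot: [0.009, 1.0, 0.0, -0.001]
wrist_force: [-0.1, 0.5, -1.2]
gripper_width: 0.0087
```

>>> send_rows(
  travel=[
    [0, 0, -0.012],
    [0, 0, -0.008],
    [0, 0, -0.003],
    [0, 0, 0],
  ],
  twist=[
    [0, 0, 0],
    [0, 0, 0],
    [0, 0, 0],
    [0, 0, 0],
  ],
  hand=[-0.8, -0.8, -0.8, -0.8],
)

```text
t: 21.6
tool_pos: [0.4609, -0.011, 0.031]
tcp_rot: [0.009, 1.0, 0.0, -0.0]
wrist_force: [-5.3, 1.2, 12.8]
gripper_width: 0.0088
```

>>> send_rows(
  travel=[
    [0, 0, -0.001],
    [0, 0, -0.001],
    [0, 0, 0],
    [0, 0, 0.032],
    [0, 0, 0.035],
    [0, 0, 0.035],
    [0, 0, 0.03],
  ],
  twist=[
    [0, 0, 0],
    [0, 0, 0],
    [0, 0, 0],
    [0, 0, 0],
    [0, 0, 0],
    [0, 0, 0],
    [0, 0, 0],
  ],
  hand=[-0.8, -0.8, -0.8, -0.8, -0.8, -0.8, -0.8],
)

```text
t: 22.3
tool_pos: [0.4614, -0.0109, 0.1616]
tcp_rot: [0.009, 1.0, 0.0, 0.0]
wrist_force: [0.7, 0.6, -0.0]
gripper_width: 0.0085
```

>>> send_rows(
  travel=[
    [-0.002, -0.04, 0],
    [-0.002, -0.043, 0],
    [-0.002, -0.043, 0],
    [-0.002, -0.043, 0],
    [-0.002, -0.043, 0],
    [-0.002, -0.03, 0],
    [0, -0.0176, 0],
    [0, 0, 0],
    [0, 0, 0],
  ],
  twist=[
    [0, 0, 4.07],
    [0, 0, 4.07],
    [0, 0, 4.07],
    [0, 0, 4.07],
    [0, 0, 4.07],
    [0, 0, 4.07],
    [0, 0, 0],
    [0, 0, 0],
    [0, 0, 0],
  ],
  hand=[0, 0, 0, 0, 0, 0, 0, 0, 0],
)

```text
t: 23.2
tool_pos: [0.4491, -0.2698, 0.1598]
tcp_rot: [-0.203, 0.979, 0.001, -0.0]
wrist_force: [0.1, 0.6, 0.3]
gripper_width: 0.0427
```

```bash
cat > chk.py <<'E'
from car import *
n=ctrl.camera("top");pickle.dump(n,open("g6.pkl","wb"))
print(disp(n,"top"))
ys=np.arange(-.095,-.045,.0005)
for nm,x0,x1,z in(("ptr",-.044,-.037,.018),("idx",-.084,-.055,.02)):
    g=rect(n,x0,x1,-.095,-.045,z).mean(2);w=np.clip(g-np.percentile(g,30 if nm=="idx" else 50)-25,0,None)
    print(nm,np.median((w*ys).sum(1)/w.sum(1)))
s=ctrl.sense();print(s["tool_pos"],s["tcp_rot"],s["joints"].round(2))
E
python3 chk.py
```

```text
(0.987, np.float32(-0.08666))
ptr -0.06883728528833713
idx -0.06999716908951797
[ 0.44915068 -0.26928666  0.15990422] [-2.03152572e-01  9.79146746e-01  7.61190607e-04 -3.21551690e-04] [-0.54  0.28 -0.23  1.06  0.   -0.95]
```

>>> send_rows(
  travel=[
    [0.004, 0.0385, 0],
    [0.004, 0.043, 0],
    [0.004, 0.043, 0],
    [0.004, 0.043, 0],
    [0.004, 0.043, 0],
    [0.0036, 0.03, 0],
    [0, 0.018, -0.03],
    [0, 0, -0.04],
    [0, 0, -0.02],
    [0, 0, -0.01],
  ],
  twist=[
    [0, 0, -4.07],
    [0, 0, -4.07],
    [0, 0, -4.07],
    [0, 0, -4.07],
    [0, 0, -4.07],
    [0, 0, -4.07],
    [0, 0, 0],
    [0, 0, 0],
    [0, 0, 0],
    [0, 0, 0],
  ],
  hand=[0, 0, 0, 0, 0, -0.2, -0.2, -0.2, -0.2, -0.2],
)

```text
t: 24.25
tool_pos: [0.4704, -0.0103, 0.0585]
tcp_rot: [0.007, 1.0, 0.0, -0.002]
wrist_force: [0.1, 0.2, -0.3]
gripper_width: 0.0343
```

>>> send_rows(
  travel=[
    [0, 0, 0],
    [0, 0, 0],
  ],
  twist=[
    [0, 0, 0],
    [0, 0, 0],
  ],
  hand=[-0.2, -0.2],
)

```text
t: 24.45
tool_pos: [0.4736, -0.0117, 0.0612]
tcp_rot: [0.008, 1.0, 0.0, 0.001]
wrist_force: [1.3, 0.4, -0.1]
gripper_width: 0.0342
```

>>> send_rows(
  travel=[
    [0, 0, -0.02],
    [0, 0, -0.02],
    [0, 0, -0.012],
    [0, 0, 0],
    [0, 0, 0],
    [0, 0, 0],
    [0, 0, 0],
    [0, 0, 0],
    [0, 0, 0],
  ],
  twist=[
    [0, 0, 0],
    [0, 0, 0],
    [0, 0, 0],
    [0, 0, 0],
    [0, 0, 0],
    [0, 0, 0],
    [0, 0, 0],
    [0, 0, 0],
    [0, 0, 0],
  ],
  hand=[-0.2, -0.2, -0.2, -0.2, -1, -1, -1, -1, -1],
)

```text
t: 25.35
tool_pos: [0.4742, -0.0105, 0.0097]
tcp_rot: [0.008, 1.0, 0.002, 0.001]
wrist_force: [-0.6, 5.0, 1.0]
gripper_width: 0.0156
```

>>> send_rows(
  travel=[
    [0.0008, 0, 0.0072],
    [0.0016, 0, 0.0071],
    [0.0023, 0, 0.007],
    [0.003, 0, 0.0067],
    [0.0036, 0, 0.0064],
    [0.0042, 0, 0.006],
    [0.0048, 0, 0.0055],
    [0.0053, 0, 0.005],
    [0.0058, 0, 0.0044],
    [0.0062, 0, 0.0038],
  ],
  twist=[
    [0, 0, 0],
    [0, 0, 0],
    [0, 0, 0],
    [0, 0, 0],
    [0, 0, 0],
    [0, 0, 0],
    [0, 0, 0],
    [0, 0, 0],
    [0, 0, 0],
    [0, 0, 0],
  ],
  hand=[-1, -1, -1, -1, -1, -1, -1, -1, -1, -1],
)

```text
t: 26.35
tool_pos: [0.5105, -0.0124, 0.0678]
tcp_rot: [0.009, 1.0, -0.0, -0.0]
wrist_force: [-3.6, 1.2, -3.7]
gripper_width: 0.015
```

>>> send_rows(
  travel=[
    [0, 0, 0],
    [0, -0.0015, 0],
    [0, 0, 0],
    [0, 0, 0],
  ],
  twist=[
    [0, 0, 0],
    [0, 0, 0],
    [0, 0, 0],
    [0, 0, 0],
  ],
  hand=[-1, -1, -1, -1],
)

```text
t: 26.75
tool_pos: [0.5115, -0.0136, 0.068]
tcp_rot: [0.009, 1.0, 0.0, 0.001]
wrist_force: [-3.1, 2.7, 3.2]
gripper_width: 0.0149
```

```bash
python3 car.py
```

```text
(0.978, np.float32(-0.00027)) (0.982, np.float32(-0.08629)) (0.977, np.float32(-0.0891))
[ 0.51137896 -0.01356665  0.06791726] [-2.19922176  2.88363838  2.55627371]
```

>>> send_rows(
  travel=[
    [0, 0.0026, 0],
    [0, 0, 0],
    [0, 0, 0],
    [0, 0, 0],
  ],
  twist=[
    [0, 0, 0],
    [0, 0, 0],
    [0, 0, 0],
    [0, 0, 0],
  ],
  hand=[-1, -1, -1, -1],
)

```text
t: 27.2
tool_pos: [0.5109, -0.0116, 0.0676]
tcp_rot: [0.009, 1.0, -0.001, 0.0]
wrist_force: [-2.3, -3.1, 5.5]
gripper_width: 0.0148
```

```bash
python3 car.py
```

```text
(0.978, np.float32(-0.00027)) (0.982, np.float32(-0.08629)) (0.984, np.float32(-0.0874))
[ 0.51086512 -0.01150835  0.0675836 ] [-3.09172764 -3.66324936  4.6872587 ]
```

>>> send_rows(
  travel=[
    [0, -0.001, 0],
    [0, 0, 0],
    [-0.0062, 0, -0.0038],
    [-0.0058, 0, -0.0044],
    [-0.0053, 0, -0.005],
    [-0.0048, 0, -0.0055],
    [-0.0042, 0, -0.006],
    [-0.0036, 0, -0.0064],
    [-0.003, 0, -0.0067],
    [-0.0023, 0, -0.007],
  ],
  twist=[
    [0, 0, 0],
    [0, 0, 0],
    [0, 0, 0],
    [0, 0, 0],
    [0, 0, 0],
    [0, 0, 0],
    [0, 0, 0],
    [0, 0, 0],
    [0, 0, 0],
    [0, 0, 0],
  ],
  hand=[-1, -1, -1, -1, -1, -1, -1, -1, -1, -1],
)

```text
t: 28.25
tool_pos: [0.479, -0.0113, 0.0239]
tcp_rot: [0.008, 1.0, 0.001, 0.003]
wrist_force: [0.3, -0.9, 9.8]
gripper_width: 0.0154
```

>>> send_rows(
  travel=[
    [-0.0016, 0, -0.0071],
    [-0.0008, 0, -0.0072],
    [0, 0, 0],
    [0, 0, 0],
    [0, 0, 0],
    [0, 0, 0.02],
    [-0.01, 0, 0.025],
    [0, 0, 0],
    [0, 0, 0],
    [0, 0, 0],
  ],
  twist=[
    [0, 0, 0],
    [0, 0, 0],
    [0, 0, 0],
    [0, 0, 0],
    [0, 0, 0],
    [0, 0, 0],
    [0, 0, 0],
    [0, 0, 0],
    [0, 0, 0],
    [0, 0, 0],
  ],
  hand=[-1, -1, -1, -0.2, -0.2, -0.2, -0.8, -0.8, -0.8, -0.8],
)

```text
t: 29.25
tool_pos: [0.4626, -0.0119, 0.0524]
tcp_rot: [0.009, 1.0, 0.0, -0.001]
wrist_force: [0.8, 0.1, -0.7]
gripper_width: 0.009
```

>>> send_rows(
  travel=[
    [0, 0, -0.012],
    [0, 0, -0.008],
    [0, 0, -0.003],
    [0, 0, -0.001],
    [0, 0, 0],
  ],
  twist=[
    [0, 0, 0],
    [0, 0, 0],
    [0, 0, 0],
    [0, 0, 0],
    [0, 0, 0],
  ],
  hand=[-0.8, -0.8, -0.8, -0.8, -0.8],
)

```text
t: 29.75
tool_pos: [0.4623, -0.0119, 0.0307]
tcp_rot: [0.009, 1.0, 0.0, -0.0]
wrist_force: [-6.8, 0.2, 22.4]
gripper_width: 0.0084
```

>>> send_rows(
  travel=[
    [0, 0, -0.001],
    [0, 0, 0],
    [0, 0, 0.032],
    [0, 0, 0.035],
    [0, 0, 0.035],
    [0, 0, 0.03],
  ],
  twist=[
    [0, 0, 0],
    [0, 0, 0],
    [0, 0, 0],
    [0, 0, 0],
    [0, 0, 0],
    [0, 0, 0],
  ],
  hand=[-0.8, -0.8, -0.8, -0.8, -0.8, -0.8],
)

```text
t: 30.35
tool_pos: [0.4629, -0.0119, 0.1612]
tcp_rot: [0.009, 1.0, 0.0, -0.0]
wrist_force: [0.6, -0.3, 0.4]
gripper_width: 0.0083
```

>>> send_rows(
  travel=[
    [-0.0023, -0.04, 0],
    [-0.0023, -0.043, 0],
    [-0.0023, -0.043, 0],
    [-0.0023, -0.043, 0],
    [-0.0023, -0.043, 0],
    [-0.002, -0.03, 0],
    [0, -0.0167, 0],
    [0, 0, 0],
    [0, 0, 0],
  ],
  twist=[
    [0, 0, 4.07],
    [0, 0, 4.07],
    [0, 0, 4.07],
    [0, 0, 4.07],
    [0, 0, 4.07],
    [0, 0, 4.07],
    [0, 0, 0],
    [0, 0, 0],
    [0, 0, 0],
  ],
  hand=[0, 0, 0, 0, 0, 0, 0, 0, 0],
)

```text
t: 31.25
tool_pos: [0.4492, -0.2698, 0.1596]
tcp_rot: [-0.203, 0.979, 0.001, -0.0]
wrist_force: [-0.7, 0.2, 0.1]
gripper_width: 0.0427
```

```bash
python3 chk.py
```

```text
(0.989, np.float32(-0.0874))
ptr -0.06940878438301842
idx -0.06993595936042635
[ 0.44920797 -0.26933371  0.15979901] [-2.03170208e-01  9.79143005e-01  8.32707783e-04 -3.85994600e-04] [-0.54  0.28 -0.23  1.06  0.   -0.95]
```

>>> send_rows(
  travel=[
    [0, -0.001, -0.025],
    [0, 0, -0.03],
    [0, 0, -0.03],
    [0, 0, -0.025],
    [0, 0, -0.01],
    [0, 0, -0.006],
    [0, 0, 0],
    [0, 0, 0],
  ],
  twist=[
    [0, 0, 0],
    [0, 0, 0],
    [0, 0, 0],
    [0, 0, 0],
    [0, 0, 0],
    [0, 0, 0],
    [0, 0, 0],
    [0, 0, 0],
  ],
  hand=[0, 0, 0, 0, 0, 0, 0, 0],
)

```text
t: 32.1
tool_pos: [0.4505, -0.2719, 0.0354]
tcp_rot: [-0.203, 0.979, -0.001, 0.001]
wrist_force: [0.0, -0.9, 0.8]
gripper_width: 0.0426
```

>>> send_rows(
  travel=[
    [0, 0, 0],
    [0, 0, 0],
    [0, 0, 0],
    [0, 0, 0],
    [0, 0, 0],
    [0, 0, 0],
  ],
  twist=[
    [0, 0, 0],
    [0, 0, 0],
    [0, 0, 0],
    [0, 0, 0],
    [0, 0, 0],
    [0, 0, 0],
  ],
  hand=[-1, -1, -1, -1, -1, -1],
  grip_force=50,
)

```text
t: 32.7
tool_pos: [0.4498, -0.2711, 0.0353]
tcp_rot: [-0.203, 0.979, 0.0, 0.001]
wrist_force: [-0.2, 2.8, 4.7]
gripper_width: 0.0135
```

>>> send_rows(
  travel=[
    [0, 0, 0.01],
    [0, 0, 0.02],
    [0, 0, 0.03],
    [0, 0, 0.03],
    [0, 0, 0.03],
    [0, 0, 0],
    [0, 0, 0],
  ],
  twist=[
    [0, 0, 0],
    [0, 0, 0],
    [0, 0, 0],
    [0, 0, 0],
    [0, 0, 0],
    [0, 0, 0],
    [0, 0, 0],
  ],
  hand=[-1, -1, -1, -1, -1, -1, -1],
)

```text
t: 33.4
tool_pos: [0.45, -0.2722, 0.1552]
tcp_rot: [-0.203, 0.979, -0.001, 0.001]
wrist_force: [0.7, -0.3, -0.8]
gripper_width: 0.0135
```

>>> send_rows(
  travel=[
    [0.017, 0.0273, 0],
    [0.019, 0.0304, 0],
    [0.019, 0.0304, 0],
    [0.019, 0.0304, 0],
    [0.019, 0.0304, 0],
    [0.019, 0.0304, 0],
    [0.019, 0.0304, 0],
    [0.019, 0.0304, 0],
    [0.0139, 0.0232, 0],
    [0.007, 0.01, 0],
  ],
  twist=[
    [0, 0, -2.41],
    [0, 0, -2.41],
    [0, 0, -2.41],
    [0, 0, -2.41],
    [0, 0, -2.41],
    [0, 0, -2.41],
    [0, 0, -2.41],
    [0, 0, -2.41],
    [0, 0, -2.41],
    [0, 0, -2.41],
  ],
  hand=[-1, -1, -1, -1, -1, -1, -1, -1, -1, -1],
)

```text
t: 34.4
tool_pos: [0.6203, 0.004, 0.152]
tcp_rot: [0.005, 1.0, 0.0, -0.002]
wrist_force: [0.3, 0.3, -1.1]
gripper_width: 0.0134
```

>>> send_rows(
  travel=[
    [0, 0, 0],
    [0, 0, 0],
    [0, 0, 0],
  ],
  twist=[
    [0, 0, 0],
    [0, 0, 0],
    [0, 0, 0],
  ],
  hand=[-1, -1, -1],
)

```text
t: 34.7
tool_pos: [0.6192, 0.0007, 0.1535]
tcp_rot: [0.006, 1.0, -0.0, -0.001]
wrist_force: [0.3, 0.6, -1.7]
gripper_width: 0.0132
```

```bash
python3 look.py side 220 360 100 250 4 g7; python3 - <<'E'
from h import *
from cell import ctrl
c=pickle.load(open("g7.pkl","rb"))
s=ctrl.sense();print(s["tool_pos"],s["tcp_rot"],s["wrist_force"],s["gripper_width"])
t=s["tool_pos"];b=t[2]-.0353+.008
for dx in(-.0207,.0193):print("pred bottom corner",((proj(c,[t[0]+dx,t[1]-.0025,b])-[220,100])*4).round(1))
for dx in(-.0215,.0215):print("slot end",((proj(c,[.62+dx,.0022,.056])-[220,100])*4).round(1))
E
```

```text
[6.19442792e-01 6.06975487e-04 1.53853810e-01] [ 6.19747651e-03  9.99980556e-01 -1.66409142e-04 -6.71674452e-04] [-0.16941001 -0.74189404 -0.67905962] 0.013504968809782145
pred bottom corner [381.7 342.9]
pred bottom corner [441.1 334.8]
slot end [372.1 437.6]
slot end [434.2 428.4]
```

View pics/g7.png

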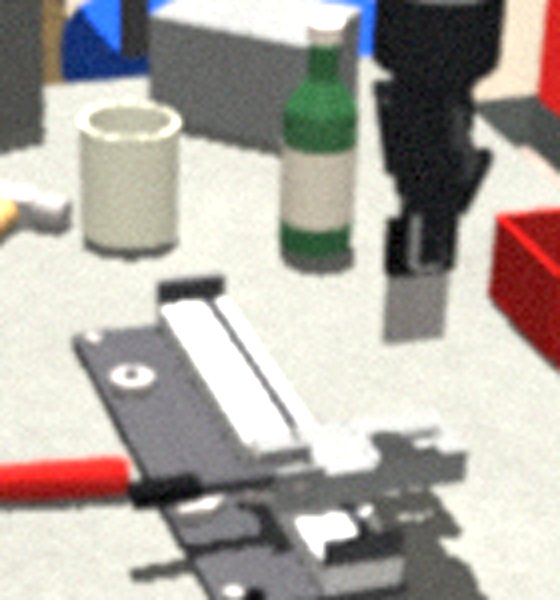

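>>> send_rows(
  travel=[
    [0.0006, 0.0016, -0.01],
    [0, 0, -0.02],
    [0, 0, -0.02],
    [0, 0, -0.012],
    [0, 0, 0],
    [0, 0, 0],
  ],
  twist=[
    [0, 0, 0],
    [0, 0, 0],
    [0, 0, 0],
    [0, 0, 0],
    [0, 0, 0],
    [0, 0, 0],
  ],
  hand=[-1, -1, -1, -1, -1, -1],
)

```text
t: 35.35
tool_pos: [0.6209, 0.003, 0.0924]
tcp_rot: [0.006, 1.0, 0.0, -0.0]
wrist_force: [0.2, 0.2, -0.7]
gripper_width: 0.0133
```

>>> send_rows(
  travel=[
    [0, 0, -0.003],
    [0, 0, -0.003],
    [0, 0, -0.003],
    [0, 0, -0.003],
    [0, 0, 0],
  ],
  twist=[
    [0, 0, 0],
    [0, 0, 0],
    [0, 0, 0],
    [0, 0, 0],
    [0, 0, 0],
  ],
  hand=[-1, -1, -1, -1, -1],
)

```text
t: 35.85
tool_pos: [0.6206, 0.0033, 0.0798]
tcp_rot: [0.006, 1.0, -0.0, -0.0]
wrist_force: [-0.3, -0.7, -1.6]
gripper_width: 0.0134
```

>>> send_rows(
  travel=[
    [-0.0003, -0.001, 0],
    [0, 0, -0.003],
    [0, 0, -0.003],
    [0, 0, -0.003],
    [0, 0, 0],
  ],
  twist=[
    [0, 0, 0],
    [0, 0, 0],
    [0, 0, 0],
    [0, 0, 0],
    [0, 0, 0],
  ],
  hand=[-1, -1, -1, -1, -1],
)

```text
t: 36.35
tool_pos: [0.6202, 0.0022, 0.0706]
tcp_rot: [0.006, 1.0, -0.0, -0.001]
wrist_force: [0.3, -0.5, -2.0]
gripper_width: 0.0132
```

>>> send_rows(
  travel=[
    [0, 0, -0.006],
    [0, 0, -0.006],
    [0, 0, -0.006],
    [0, 0, -0.006],
    [0, 0, -0.005],
    [0, 0, -0.003],
    [0, 0, 0],
  ],
  twist=[
    [0, 0, 0],
    [0, 0, 0],
    [0, 0, 0],
    [0, 0, 0],
    [0, 0, 0],
    [0, 0, 0],
    [0, 0, 0],
  ],
  hand=[-1, -1, -1, -1, -1, -1, -1],
)

```text
t: 37.05
tool_pos: [0.6202, 0.0022, 0.0387]
tcp_rot: [0.006, 1.0, -0.0, -0.001]
wrist_force: [-0.4, 0.7, -1.8]
gripper_width: 0.013
```

>>> send_rows(
  travel=[
    [0, 0, -0.002],
    [0, 0, -0.002],
    [0, 0, 0],
  ],
  twist=[
    [0, 0, 0],
    [0, 0, 0],
    [0, 0, 0],
  ],
  hand=[-1, -1, -1],
)

```text
t: 37.35
tool_pos: [0.6209, 0.0022, 0.0355]
tcp_rot: [0.006, 1.0, -0.0, 0.0]
wrist_force: [0.3, -0.5, -1.7]
gripper_width: 0.0134
```

>>> send_rows(
  travel=[
    [0, 0, -0.001],
    [0, 0, -0.001],
    [0, 0, 0],
  ],
  twist=[
    [0, 0, 0],
    [0, 0, 0],
    [0, 0, 0],
  ],
  hand=[-1, -1, -1],
)

```text
t: 37.65
tool_pos: [0.621, 0.0023, 0.0353]
tcp_rot: [0.006, 1.0, -0.0, 0.001]
wrist_force: [-3.5, -0.3, 9.8]
gripper_width: 0.0131
```

>>> send_rows(
  travel=[
    [0, 0, 0],
    [0, 0, 0],
    [0, 0, 0],
    [0, 0, 0.02],
    [0, 0, 0.03],
    [0, 0, 0.04],
    [0, 0, 0.04],
    [0, 0, 0],
  ],
  twist=[
    [0, 0, 0],
    [0, 0, 0],
    [0, 0, 0],
    [0, 0, 0],
    [0, 0, 0],
    [0, 0, 0],
    [0, 0, 0],
    [0, 0, 0],
  ],
  hand=[-0.2, -0.2, -0.2, -0.2, -0.2, -0.2, -0.2, -0.2],
)

```text
t: 38.45
tool_pos: [0.6249, 0.0022, 0.1696]
tcp_rot: [0.006, 1.0, 0.0, 0.006]
wrist_force: [0.6, -1.1, 0.3]
gripper_width: 0.034
```

>>> send_rows(
  travel=[
    [-0.02, -0.035, 0],
    [-0.02, -0.035, 0],
    [-0.02, -0.035, 0],
    [-0.02, -0.035, 0],
    [-0.02, -0.035, 0],
    [-0.02, -0.035, 0],
    [-0.02, -0.035, 0],
    [0, -0.02, 0],
    [0, 0, 0],
    [0, 0, 0],
  ],
  twist=[
    [0, 0, 0],
    [0, 0, 0],
    [0, 0, 0],
    [0, 0, 0],
    [0, 0, 0],
    [0, 0, 0],
    [0, 0, 0],
    [0, 0, 0],
    [0, 0, 0],
    [0, 0, 0],
  ],
  hand=[-0.2, -0.2, -0.2, -0.2, -0.2, -0.2, -0.2, -0.2, -0.2, -0.2],
)

```text
t: 39.45
tool_pos: [0.4804, -0.2627, 0.1627]
tcp_rot: [0.006, 1.0, 0.001, -0.0]
wrist_force: [-1.0, 0.9, -0.3]
gripper_width: 0.0341
```

```bash
python3 chk.py; python3 - <<'E'
from h import *
from cell import ctrl
n=pickle.load(open("g6.pkl","rb"))["img"];m=ctrl.camera("side")["img"]
a=cv2.resize(n[155:260,215:315],(400,420),interpolation=cv2.INTER_CUBIC)
b=cv2.resize(m[150:255,240:340],(400,420),interpolation=cv2.INTER_CUBIC)
cv2.imwrite("pics/fin.png",cv2.convertScaleAbs(np.hstack([a,b]),alpha=1.6))
E
```

```text
(0.773, np.float32(-0.08988))
ptr -0.06936677126754834
idx -0.06995861905887915
[ 0.48050682 -0.26210993  0.16274661] [ 5.72004380e-03  9.99983439e-01  5.04525823e-04 -3.84269025e-04] [-0.5   0.32 -0.16  1.09  0.   -0.49]
```

View pics/fin.png

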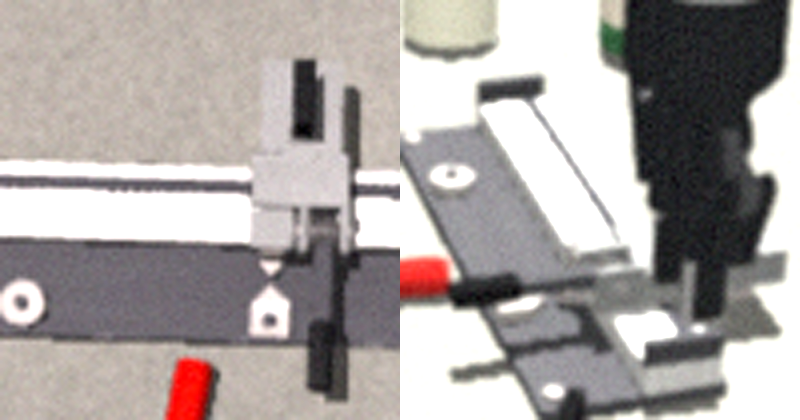

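The last pictures show the plate's black grip seated in the slot at (304,98) and the lever level. The pointer at (270,268) faces the nose of the pointed index, within about 0.6 mm. I'm handing in.

```bash
python3 -c "
from cell import ctrl
print(ctrl.hand_in())"
```

```text
the job is handed in; nothing more can be done
None
```

The length stop is set and handed in at about 39.5 s. The carriage is locked at the pointed index, and the rack's plate stands in its slot, released.

**What I did:**
- **Carriage:** I flipped the lever up, slid the carriage about 88 mm and locked it. I then went back twice to correct the position, because it was 1.6 mm off and then 1.2 mm off the other way.
- **Plate:** I took the plate from the wooden rack, lowered it into the slot and let go. I did not touch the two loose plates.

**Last checks:**
- **Pointer:** measured directly in the top camera, it is about 0.6 mm from the index tip. A coarser image match disagreed, putting it about 1 mm off before the plate went in. That match is unreliable with the plate in the slot (score 0.77).
- **Lever:** pressed to 22 N at the same height as when it was first locked, and it looks level.
- **Plate:** it slid in with almost no force and met the rim (10 N) at the same height it had in the rack, so it should be fully home. The top view shows it standing in the slot, but the gripper blocked the side view.

**Disagreement:** the fingertips were really about 38 mm higher than the reported TCP implied. My first grip on the lever closed in the air above it. I found the offset by touching the top of the lever grip, and used it for every height afterwards.

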